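Prop the printing screen on its kick leg

ROBOT

A 6-joint arm with a two-finger parallel gripper is mounted at the origin on a cart in front of the work surface, level with it; the furniture and walls round the work are solid. World frame = base frame: x ahead of the robot, y to its left, z up, the work surface at z = 0. Lengths are in m, angles in rad, forces in N, time in s.
With the tool pointing down it reaches from about 0.35 to 0.975 m from the base axis. Payload 4.9 kg.
Tool frame: the origin (TCP) lies where the fingers leave the gripper's body, on its centre line; the fingertips stand 73 mm ahead of it and the grasp point (between the pads) lies robot.grip_depth ahead of it (robot.grip_depth is the distance from the TCP to the grasp point, in m); x points along the fingers, y is the direction in which the jaws open and shut, and the axes are right-handed (so a half turn about x gives the same grasp; the last joint's range is limited). The gripper opens to 85 mm and grips with 20 to 120 N. Pads are 22 mm wide; open, the fingers measure 114 mm over their backs; the gripper's body (76 mm by 85 mm) begins 54 mm behind the grasp point. The pads swing forward as they close: fully open they stand 13 mm farther back than shut.
Start: joints at [0.982, 0.053, 1.613, -0, 1.476, -0.119], TCP at [0.283, 0.557, 0.304] pointing down, gripper open.
Joint ranges: [-3.01, 3.01], [-1.01, 2.22], [0.06, 2.58], [-1.02, 4.17], [0.09, 2.62], [-3.14, 3.14]. Speed limits (rad/s): [2.57, 2.57, 3.14, 3.14, 3.14, 3.14].

INTERFACE

Orientations are given as a unit quaternion [x, y, z, w].
In Python, from bench import robot gives the robot as it stands. The module is installed in compiled form; this text tells all that it offers.
- The arm moves only by the tool drive_tool, never from a script. Its argument "rows" is a list of rows, each an object of numbers: "tx", "ty", "tz": the shift along the tool's x, y, z normalised to -1 to 1, where 1 is 0.03 m; "ax", "ay", "az": the turn, a rotation vector about the tool's x, y, z normalised to -1 to 1, where 1 is 0.12 rad. A call has 1 to 8 rows; each row shifts and turns the commanded pose from where the row before left it, along the tool's axes as they then stand; what a row does not reach is not made up. A row lasts 1/10 s, in which the tool goes at most 50 mm and 8.59 degrees, less where a joint would pass 70% of its speed; a pose out of reach is approached as far as the arm can. A call with a number of a shift or a turn outside -1 to 1 is refused whole. A call with a gripper value outside its range is refused whole. "gripper" is the finger opening in mm, from 0 to 85.4, set as the call begins (left out, the last holds). The fingers move at their own pace and stop on an object; "squeeze" is the grip in N (left out, the last holds). Time passes only in rows, so rows that do not move let the fingers close. It gives the time, the measured TCP pose, the force and the opening at its end, in the units of the state.
- robot.observe(): the state, without advancing time (a new reading comes with each control period).
- robot.read_camera(name): name is "scene" or "top"; returns (picture, depth): 400x640x3 uint8, blue, green, red; 400x640 float32, m along the optical axis (not along the pixel's ray), 0 where there is no reading.
- robot.camera_model(name): a dict with "camera_matrix" (3x3 intrinsics, pixels), "k1" (the pictures are not rectified: a ray, as slopes to the right and down, at radius r is drawn at 1 + k1 r^2 times it, then the intrinsics apply), "extrinsics" (4x4, takes a point from camera to world coordinates). Camera axes: x right, y down, z forward; pixel columns grow to the right and rows downward; lengths in m; the calibration is good to about 2 mm. A picture is of the moment at which its call begins. camera_model takes no time and is no camera call.
- robot.finish_job(): hands the job in, once; it reports no verdict.
The state is a dict: "time": time; "qpos": joint angles; "dq": joint speeds; "joint_efforts": joint torques, N m; "tool_pos": TCP position; "tool_rot": TCP orientation; "contact_force": force on the tool from outside, world axes, zero at the start; "ft_torque": the same for the moment, N m; "finger_gap": opening from 0.0 (shut) to 1.0 (fully open).
Only numpy, scipy, OpenCV 4.12 (cv2) and the standard library are available. Lean on these libraries where they do the work, as an engineer would, in place of code of your own. Each camera call takes 0.05 s, during which the arm holds its last target.

TASK

Prop the printing screen open so that the finished part under it can be taken out. Lift the screen by its black handle until the loose kick leg at its side has ridden over the middle one of the three red teeth and dropped down behind it (but not over the third), let the screen down gently until the foot of the leg seats against that tooth, then press down on the handle with about 12 N (no more than 16 N) for a second to prove that the leg holds before you let go. Never let the screen drop, and leave the part and the other things on the table where they lie.

Things in the scene. Friction and masses are not known exactly. Their poses are not given: they have to be found in the camera images.
- press: Small screen press, fixed on the table: grey board 305 x 232 mm, top 16 mm above the table, with a wooden platen and two dark hinge pedestals at its rear end. Origin on the table straight under the middle of the hinge line. x points to the rear end (the handle lies towards -x), y to the side with the kick leg and red rack, z up. The hinge line is parallel to y, 50 mm above the origin.
- screen (a joint): Angle of the screen (aluminium frame 190 x 170 x 18 mm with yellow panel) about the hinge line: 0 flat, where it starts with its mid-height 50 mm above the table; grows as the handle rises; stop at 1.05 rad. It weighs 2 to 4 N at the handle and falls if let go unpropped. With the leg seated at the first, middle, third tooth it reads about 0.35, 0.52, 0.65, each up to 0.05 more or less.
- handle (a point): Centre of the handle: round black bar, 18 mm diameter, 48 mm long, sticking out of the middle of the frame's front edge (-x). It lies in the plane of the screen, 241 mm from the hinge line, and moves on that arc. It tilts with the screen and pivots between fingers that pinch it across (along the press's y) from above. 34 mm clear between its centre and the board when flat.
- kick_leg: Kick leg: steel flat bar, loose on a pivot at the screen's side, swings by its own weight; 110 mm from pivot to foot. Origin at the pivot, in the plane of the screen 120 mm from the hinge line. It slants down from there towards the handle end; its foot drags over the red rack towards the hinge as the screen rises. Once seated it does not give.
- leg_foot (a point): Middle of the leg's foot, a black nylon-sleeved cross pin of 8 mm diameter that rides on the red rack.
- rung_rack: Red steel rack on the board beside the screen, with three saw teeth 8 mm high; screwed down in slots, so it stands up to 6 mm further forward or back each time. The foot rides up each tooth's ramp from the handle side and drops behind its upright face, which looks to the hinge (+x). Third tooth nearest the hinge; faces 28 and 30 mm apart. Axes as the press; origin on its floor under middle_seat.
- middle_seat (a point): Where leg_foot lies when the foot is seated on the rack's floor against the middle tooth's upright face; axes as the press. Raised, the foot drops behind this tooth when the screen stands some 0.04 rad above its seated angle, and passes the third tooth some 0.17 rad above it. The foot slides from +x to this point as the screen is let down.
- part: Finished printed part, white and leaf-shaped, 130 x 45 x 8 mm, loose on the platen under the screen. Origin under its centre.
- screwdriver: Bystander: screwdriver with green handle, 188 mm long, lying right of the press.
- ink_cup: Bystander: pale cup, 63 mm wide and 62 mm high, behind the press, between the parts box and the drawers.
- star_knob: Bystander: black star knob, 40 mm wide and 22 mm high, left of the press near the front edge.
- masking_roll: Bystander: roll of masking tape, 104 mm wide and 25 mm high, left of the press.
- marker: Bystander: red and white marker pen, 135 mm long, at the front edge of the table.
- ink_tin: Bystander: ink tin with blue splashes, 66 mm wide and 72 mm high, left of the press.
- squeegee: Bystander: hand squeegee with wooden grip, 170 x 75 x 26 mm, far left.

How it is judged:
By the outcome, as a careful person would: the job done as asked, in the order asked, and still so for the second after the job is handed in, with the robot touching nothing.
It also fails if it takes over 54 s, if anything falls off the work surface, if the arm or the gripper's body presses on something with over 40 N, if the wrist force passes 120 N, or if a joint passes its speed limit or range.

## Working session

There is one attempt and no reset: what is moved stays moved. The work goes in short steps, Python scripts to look and compute and a tool call to move; the robot and the scene stay as the last step left them, time stands still between calls to the robot, and variables do not carry over. Pictures are saved under pics/ and viewed, and the job is handed in when it is done.

Besides the shell and the picture viewer there is one more tool, called after ">>>" as name(argument=value, ...), one argument or row to a line, values as JSON. drive_tool: Moves the arm, as the interface text tells. Its arguments: {"type":"object","properties":{"rows":{"type":"array"},"gripper":{"type":"number"},"squeeze":{"type":"number"}},"required":["rows"]}

```bash
mkdir -p pics
cat > h.py <<'E'
import numpy as np, cv2
from bench import robot
def snap(name,tag):
    p,d=robot.read_camera(name); cv2.imwrite(f'pics/{tag}.png',p); np.save(f'pics/{tag}.npy',d); return p,d
def world(name,u,v,z):
    m=robot.camera_model(name);K=np.array(m['camera_matrix']);k=m['k1'];E=np.array(m['extrinsics'])
    u=np.asarray(u,float);v=np.asarray(v,float)
    xd=(u-K[0,2])/K[0,0]; yd=(v-K[1,2])/K[1,1]; x,y=xd,yd
    for _ in range(20):
        s=1+k*(x*x+y*y); x,y=xd/s,yd/s
    P=np.stack([x*z,y*z,z+0*x],-1)
    return P@E[:3,:3].T+E[:3,3]
def proj(name,P):
    m=robot.camera_model(name);K=np.array(m['camera_matrix']);k=m['k1'];E=np.array(m['extrinsics'])
    p=(np.asarray(P)-E[:3,3])@E[:3,:3]; x=p[...,0]/p[...,2];y=p[...,1]/p[...,2]; s=1+k*(x*x+y*y)
    return np.stack([K[0,0]*x*s+K[0,2],K[1,1]*y*s+K[1,2]],-1)
E
python3 - <<'E'
from h import *
for n in('scene','top'): 
    snap(n,n+'0'); m=robot.camera_model(n); print(n,m['k1'],np.round(m['extrinsics'],3).tolist(),np.round(m['camera_matrix'],1).tolist())
print(robot.observe(), robot.grip_depth)
E
```

```text
scene -0.06756977947108632 [[0.677, -0.563, 0.473, 0.029], [-0.736, -0.524, 0.429, -0.334], [0.006, -0.639, -0.769, 0.962], [0.0, 0.0, 0.0, 1.0]] [[367.2, 0.0, 320.6], [0.0, 367.2, 199.8], [0.0, 0.0, 1.0]]
top -0.08184947918910276 [[-0.007, -0.99, 0.144, 0.344], [-1.0, 0.008, 0.009, 0.129], [-0.01, -0.144, -0.99, 1.612], [0.0, 0.0, 0.0, 1.0]] [[436.0, 0.0, 317.4], [0.0, 436.0, 199.3], [0.0, 0.0, 1.0]]
{'time': 0.1, 'qpos': array([ 9.82006894e-01,  5.32977095e-02,  1.61414995e+00, -1.97021084e-05,
        1.47601199e+00, -1.19007001e-01]), 'dq': array([-3.47162192e-05, -9.41653046e-04, -4.27399100e-03, -9.86082590e-05,
       -1.57522904e-03, -2.29885539e-04]), 'joint_efforts': array([ 4.13849757e-04, -3.94898236e+01, -3.71365786e+01, -7.28402256e-05,
        3.82025886e-03,  2.30751652e-05]), 'tool_pos': array([0.28269948, 0.55692815, 0.30278561]), 'tool_rot': array([ 0.16394775,  0.6879115 , -0.1651909 ,  0.687467  ]), 'contact_force': array([ 0.31536663,  0.03867213, -0.35989363]), 'ft_torque': array([0.03088556, 0.01827498, 0.05798397]), 'finger_gap': 0.999022456962301} 0.0539
```

View pics/scene0.png

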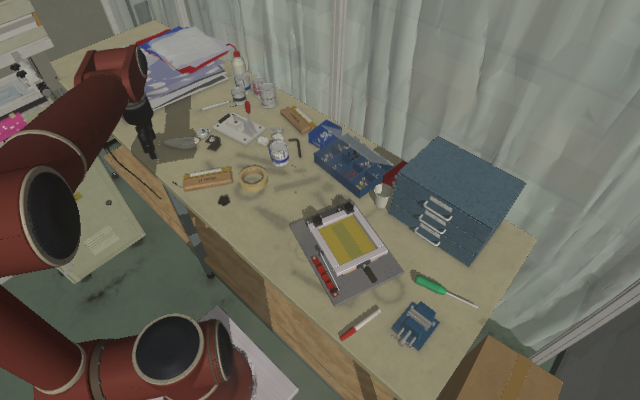

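View pics/top0.png

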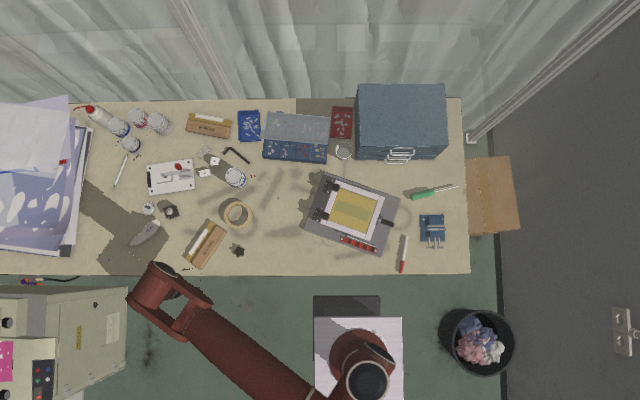

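Run:
```python
from h import *
a=cv2.imread('pics/scene0.png')[190:310,280:420]; cv2.imwrite('pics/z1.png',cv2.resize(a,None,fx=5,fy=5,interpolation=cv2.INTER_CUBIC))
a=cv2.imread('pics/top0.png')[165:265,295:415]; cv2.imwrite('pics/z2.png',cv2.resize(a,None,fx=6,fy=6,interpolation=cv2.INTER_CUBIC))
```

```text
(no output)
```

View pics/z1.png

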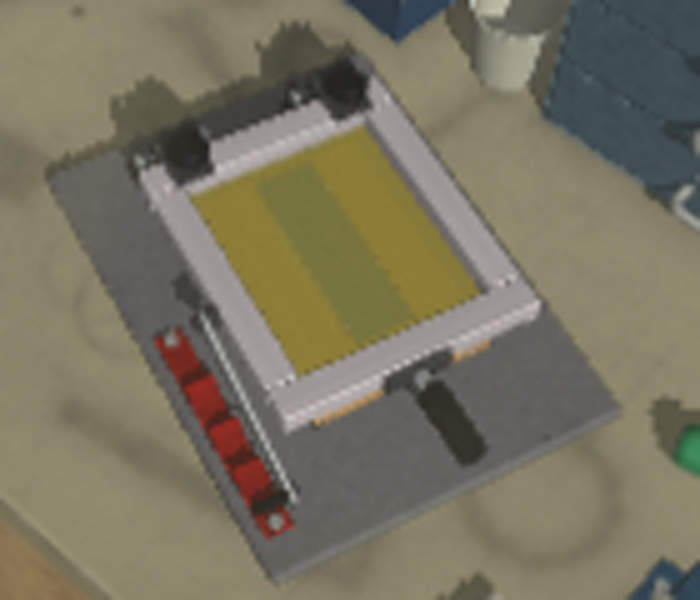

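View pics/z2.png

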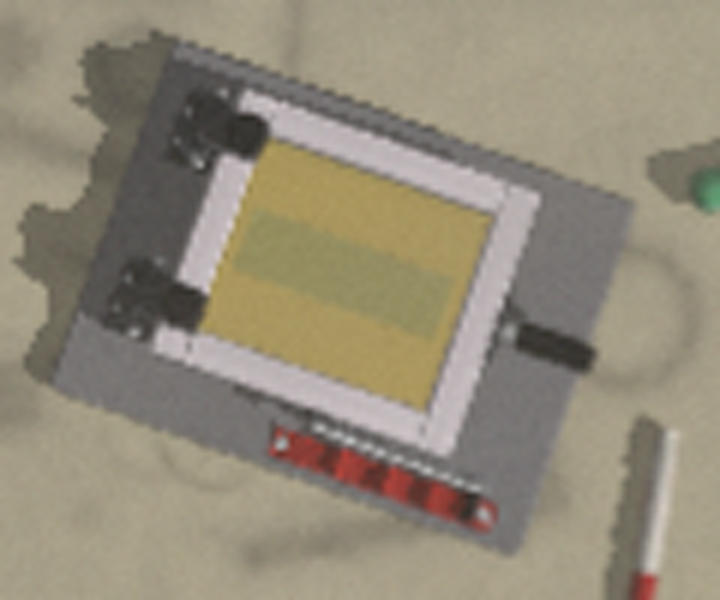

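```bash
cat >> h.py <<'E'
def onplane(name,u,v,z):
    E=np.array(robot.camera_model(name)['extrinsics']); o=E[:3,3]
    r=world(name,u,v,1.0)-o
    return o+r*((z-o[2])/r[...,2])[...,None]
E
python3 - <<'E'
from h import *
def f(pts,z,name,off,s):
    p=np.array(pts,float); p=(p+.5)/s-.5+np.array(off); return onplane(name,p[:,0],p[:,1],z)
T=lambda p,z:f(p,z,'top',(295,165),6)
S=lambda p,z:f(p,z,'scene',(280,190),5)
for n,b,fr,h in(('top',T([(635,203),(515,553),(52,390),(170,40)],.016),T([(540,195),(443,455),(155,350),(245,92)],.059),T([(520,337),(593,358),(553,347)],.055)),
  ('scene',S([(620,410),(278,582),(48,178),(365,52)],.016),S([(540,302),(288,425),(143,172),(370,95)],.059),S([(430,388),(472,458),(452,425)],.054))):
    print(n);
    for q in (b,fr):
        print(np.round(q,4).tolist(), 'sides',np.round(np.linalg.norm(np.roll(q,-1,0)-q,axis=1),4),'c',q.mean(0).round(4))
        d=(q[2]+q[3]-q[0]-q[1]); print('yaw',np.arctan2(d[1],d[0]))
    print(h.round(4))
E
```

```text
top
[[0.5768, -0.1642, 0.016], [0.3632, -0.0844, 0.016], [0.4643, 0.1958, 0.016], [0.6817, 0.122, 0.016]] sides [0.2281 0.2979 0.2296 0.3047] c [0.5215 0.0173 0.016 ]
yaw 1.2220184102007736
[[0.5759, -0.0992, 0.059], [0.4207, -0.0374, 0.059], [0.4845, 0.1327, 0.059], [0.6402, 0.0772, 0.059]] sides [0.167  0.1816 0.1653 0.1877] c [0.5303 0.0183 0.059 ]
yaw 1.2168099280453715
[[ 0.4908 -0.0854  0.055 ]
 [ 0.4779 -0.1287  0.055 ]
 [ 0.4847 -0.105   0.055 ]]
scene
[[0.576, -0.1658, 0.016], [0.3624, -0.0889, 0.016], [0.4663, 0.1959, 0.016], [0.6835, 0.1148, 0.016]] sides [0.227  0.3032 0.2318 0.3005] c [0.522 0.014 0.016]
yaw 1.2130201187060214
[[0.5778, -0.099, 0.059], [0.4195, -0.044, 0.059], [0.4888, 0.1329, 0.059], [0.6288, 0.0698, 0.059]] sides [0.1677 0.19   0.1535 0.1763] c [0.5287 0.0149 0.059 ]
yaw 1.2360118124635462
[[ 0.4931 -0.0857  0.054 ]
 [ 0.4746 -0.1295  0.054 ]
 [ 0.4831 -0.1091  0.054 ]]
```

```bash
cat >> h.py <<'E'
from scipy.spatial.transform import Rotation as R
YAW=1.22; H=np.array([0.567,0.121]); EX=np.array([np.cos(YAW),np.sin(YAW)]); EY=np.array([-EX[1],EX[0]])
def hand(t): # handle centre world at angle t
    r=.241*np.cos(t); return np.array([*(H-EX*r), .05+.241*np.sin(t)])
def need(target,sgn=None):
    o=robot.observe(); M=R.from_quat(o['tool_rot']).as_matrix()
    c=[]
    for s in (1,-1):
        y=np.array([*EY*s,0]); x=np.array([0,0,-1.]); D=np.column_stack([x,y,np.cross(x,y)])
        c.append(R.from_matrix(M.T@D).as_rotvec())
    d=M.T@(np.asarray(target)-o['tool_pos'])
    return o,M,d/.03,[q/.12 for q in c]
def st():
    o=robot.observe(); M=R.from_quat(o['tool_rot']).as_matrix()
    print('t',round(o['time'],2),'tcp',o['tool_pos'].round(4),'grasp',(o['tool_pos']+M[:,0]*.0539).round(4),'f',o['contact_force'].round(2),'gap',round(o['finger_gap'],3),'q',o['qpos'].round(2))
    return o,M
E
python3 - <<'E'
from h import *
o,M,d,c=need(hand(0)+[0,0,.0539+.10])
print(M.round(3),d.round(2),np.round(c,2))
E
```

```text
[[-0.001  0.453  0.892]
 [-0.002  0.892 -0.453]
 [-1.    -0.002 -0.   ]] [  3.32 -16.64  15.98] [[-1.408e+01 -1.000e-02  1.000e-02]
 [ 1.210e+01  1.000e-02  1.000e-02]]
```

>>> drive_tool(
  rows=[
    {"ty":-0.69,"tz":0.67},
    {"ty":-0.69,"tz":0.67},
    {"ty":-0.69,"tz":0.67},
    {"ty":-0.69,"tz":0.67},
    {"ty":-0.69,"tz":0.67},
    {"ty":-0.69,"tz":0.67},
    {"ty":-0.69,"tz":0.67},
    {"ty":-0.69,"tz":0.67},
  ],
  gripper=60,
  squeeze=40,
)

```text
schema error: expected keys tx, ty, tz, ax, ay, az
```

>>> drive_tool(
  rows=[
    {"ty":-0.69,"tz":0.67},
    {"ty":-0.69,"tz":0.67},
    {"ty":-0.69,"tz":0.67},
    {"ty":-0.69,"tz":0.67},
    {"ty":-0.69,"tz":0.67},
    {"ty":-0.69,"tz":0.67},
    {"ty":-0.69,"tz":0.67},
    {"ty":-0.69,"tz":0.67},
  ],
)

```text
schema error: expected keys tx, ty, tz, ax, ay, az
```

>>> drive_tool(
  rows=[
    {"ty":-0.69,"tz":0.67},
    {"ty":-0.69,"tz":0.67},
    {"ty":-0.69,"tz":0.67},
    {"ty":-0.69,"tz":0.67},
    {"ty":-0.69,"tz":0.67},
    {"ty":-0.69,"tz":0.67},
    {"ty":-0.69,"tz":0.67},
    {"ty":-0.69,"tz":0.67},
  ],
)

```text
schema error: expected keys tx, ty, tz, ax, ay, az
```

>>> drive_tool(
  rows=[
    {"ax":1},
    {"ax":1},
    {"ax":1},
    {"ax":1},
    {"ax":1},
    {"ax":1},
    {"ax":1},
    {"ax":1},
  ],
)

```text
schema error: expected keys tx, ty, tz, ax, ay, az
```

>>> drive_tool(
  rows=[
    {"ax":1},
    {"ax":1},
    {"ax":1},
    {"ax":1},
    {"ax":0.1},
    {},
  ],
)

```text
schema error: expected keys tx, ty, tz, ax, ay, az
```

Run:
```python
from h import *
o,M,d,c=need(hand(0)+[0,0,.0539+.10])
st();print(M.round(3),d.round(2),np.round(c,2))
p,_=snap('top','t1');cv2.imwrite('pics/t1z.png',cv2.resize(p[165:265,295:415],None,fx=6,fy=6,interpolation=cv2.INTER_CUBIC))
p,_=snap('scene','s1');cv2.imwrite('pics/s1z.png',cv2.resize(p[170:310,280:420],None,fx=4,fy=4,interpolation=cv2.INTER_CUBIC))
```

```text
t 0.1 tcp [0.2827 0.5569 0.3028] grasp [0.2826 0.5568 0.2489] f [ 0.32  0.04 -0.36] gap 0.999 q [ 0.98  0.05  1.61 -0.    1.48 -0.12]
[[-0.001  0.453  0.892]
 [-0.002  0.892 -0.453]
 [-1.    -0.002 -0.   ]] [  3.32 -16.64  15.98] [[-1.408e+01 -1.000e-02  1.000e-02]
 [ 1.210e+01  1.000e-02  1.000e-02]]
```

View pics/t1z.png

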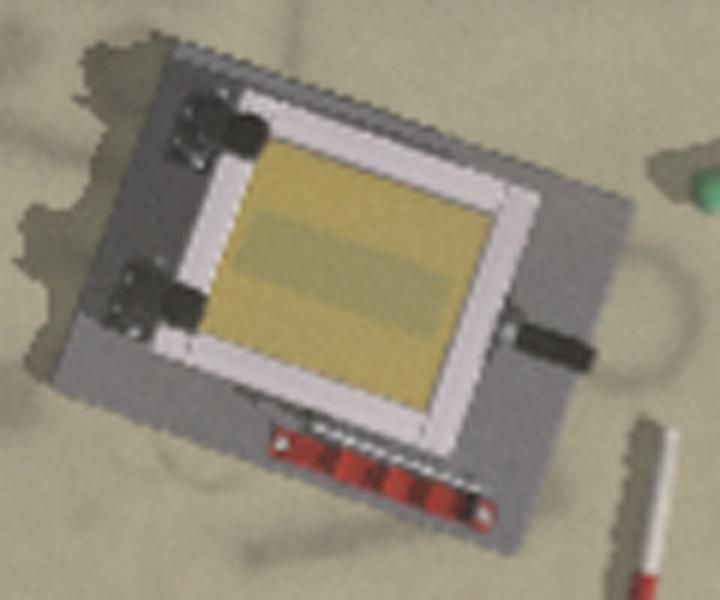

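View pics/s1z.png

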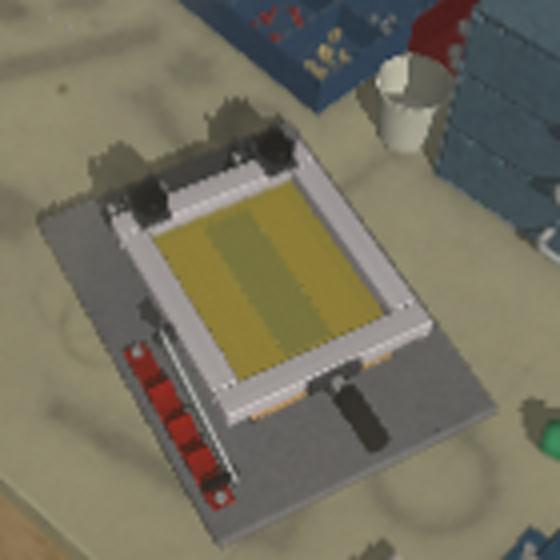

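All six keys are required in each row, so nothing has moved yet.

>>> drive_tool(
  rows=[
    {"tx":0,"ty":-0.69,"tz":0.67,"ax":0,"ay":0,"az":0},
    {"tx":0,"ty":-0.69,"tz":0.67,"ax":0,"ay":0,"az":0},
    {"tx":0,"ty":-0.69,"tz":0.67,"ax":0,"ay":0,"az":0},
    {"tx":0,"ty":-0.69,"tz":0.67,"ax":0,"ay":0,"az":0},
    {"tx":0,"ty":-0.69,"tz":0.67,"ax":0,"ay":0,"az":0},
    {"tx":0,"ty":-0.69,"tz":0.67,"ax":0,"ay":0,"az":0},
    {"tx":0,"ty":-0.69,"tz":0.67,"ax":0,"ay":0,"az":0},
    {"tx":0,"ty":-0.69,"tz":0.67,"ax":0,"ay":0,"az":0},
  ],
  gripper=60,
  squeeze=40,
)

```text
time: 1.0
tool_pos: [0.3514, 0.3356, 0.3037]
tool_rot: [0.164, 0.688, -0.165, 0.688]
contact_force: [1.3, -0.1, -0.0]
finger_gap: 0.704
```

>>> drive_tool(
  rows=[
    {"tx":0,"ty":-0.69,"tz":0.67,"ax":0,"ay":0,"az":0},
    {"tx":0,"ty":-0.69,"tz":0.67,"ax":0,"ay":0,"az":0},
    {"tx":0,"ty":-0.69,"tz":0.67,"ax":0,"ay":0,"az":0},
    {"tx":0,"ty":-0.69,"tz":0.67,"ax":0,"ay":0,"az":0},
    {"tx":0,"ty":-0.69,"tz":0.67,"ax":0,"ay":0,"az":0},
    {"tx":0,"ty":-0.69,"tz":0.67,"ax":0,"ay":0,"az":0},
    {"tx":0,"ty":-0.69,"tz":0.67,"ax":0,"ay":0,"az":0},
    {"tx":0,"ty":-0.69,"tz":0.67,"ax":0,"ay":0,"az":0},
  ],
)

```text
time: 1.8
tool_pos: [0.4198, 0.1152, 0.3038]
tool_rot: [0.165, 0.688, -0.165, 0.688]
contact_force: [0.8, -0.1, 0.6]
finger_gap: 0.704
```

>>> drive_tool(
  rows=[
    {"tx":0,"ty":-0.69,"tz":0.67,"ax":0,"ay":0,"az":0},
    {"tx":0,"ty":-0.69,"tz":0.67,"ax":0,"ay":0,"az":0},
    {"tx":0,"ty":-0.69,"tz":0.67,"ax":0,"ay":0,"az":0},
    {"tx":0,"ty":-0.69,"tz":0.67,"ax":0,"ay":0,"az":0},
    {"tx":0,"ty":-0.69,"tz":0.67,"ax":0,"ay":0,"az":0},
    {"tx":0,"ty":-0.69,"tz":0.67,"ax":0,"ay":0,"az":0},
    {"tx":0,"ty":-0.69,"tz":0.67,"ax":0,"ay":0,"az":0},
    {"tx":0,"ty":-0.69,"tz":0.67,"ax":0,"ay":0,"az":0},
  ],
)

```text
time: 2.6
tool_pos: [0.4882, -0.1053, 0.3037]
tool_rot: [0.165, 0.688, -0.165, 0.688]
contact_force: [-0.5, 0.7, -0.2]
finger_gap: 0.705
```

>>> drive_tool(
  rows=[
    {"tx":0,"ty":0,"tz":0,"ax":1,"ay":0,"az":0},
    {"tx":0,"ty":0,"tz":0,"ax":1,"ay":0,"az":0},
    {"tx":0,"ty":0,"tz":0,"ax":1,"ay":0,"az":0},
    {"tx":0,"ty":0,"tz":0,"ax":1,"ay":0,"az":0},
    {"tx":0,"ty":0,"tz":0,"ax":1,"ay":0,"az":0},
    {"tx":0,"ty":0,"tz":0,"ax":1,"ay":0,"az":0},
    {"tx":0,"ty":0,"tz":0,"ax":1,"ay":0,"az":0},
    {"tx":0,"ty":0,"tz":0,"ax":1,"ay":0,"az":0},
  ],
)

```text
time: 3.4
tool_pos: [0.488, -0.1041, 0.3037]
tool_rot: [0.465, 0.533, -0.465, 0.533]
contact_force: [-0.0, 0.4, -1.0]
finger_gap: 0.704
```

>>> drive_tool(
  rows=[
    {"tx":0,"ty":0,"tz":0,"ax":1,"ay":0,"az":0},
    {"tx":0,"ty":0,"tz":0,"ax":1,"ay":0,"az":0},
    {"tx":0,"ty":0,"tz":0,"ax":1,"ay":0,"az":0},
    {"tx":0,"ty":0,"tz":0,"ax":1,"ay":0,"az":0},
    {"tx":0,"ty":0,"tz":0,"ax":0.1,"ay":0,"az":0},
    {"tx":0,"ty":0,"tz":0,"ax":0,"ay":0,"az":0},
  ],
)

```text
time: 4.0
tool_pos: [0.4881, -0.1041, 0.3038]
tool_rot: [-0.579, -0.406, 0.579, -0.406]
contact_force: [0.4, -0.9, -0.0]
finger_gap: 0.701
```

Run:
```python
from h import *
o,M,d,c=need(hand(0)+[0,0,.0539+.10])
st();print(M.round(3),d.round(2),np.round(c,2))
```

```text
t 4.0 tcp [ 0.4881 -0.1041  0.3038] grasp [ 0.4881 -0.1041  0.2499] f [ 0.36 -0.9  -0.03] gap 0.701 q [-0.36 -0.26  1.9  -0.    1.5  -0.01]
[[-0.     0.94  -0.342]
 [ 0.    -0.342 -0.94 ]
 [-1.    -0.     0.   ]] [ 3.33 -0.11  0.08] [[-2.616e+01 -0.000e+00  0.000e+00]
 [ 2.000e-02  0.000e+00  0.000e+00]]
```

>>> drive_tool(
  rows=[
    {"tx":0.7,"ty":-0.1,"tz":0.1,"ax":0,"ay":0,"az":0},
    {"tx":0.8,"ty":0,"tz":0,"ax":0,"ay":0,"az":0},
    {"tx":0.8,"ty":0,"tz":0,"ax":0,"ay":0,"az":0},
    {"tx":0.8,"ty":0,"tz":0,"ax":0,"ay":0,"az":0},
    {"tx":0.8,"ty":0,"tz":0,"ax":0,"ay":0,"az":0},
    {"tx":0.7,"ty":0,"tz":0,"ax":0,"ay":0,"az":0},
    {"tx":0.5,"ty":0,"tz":0,"ax":0,"ay":0,"az":0},
    {"tx":0,"ty":0,"tz":0,"ax":0,"ay":0,"az":0},
  ],
)

```text
time: 4.8
tool_pos: [0.4829, -0.1053, 0.1484]
tool_rot: [-0.578, -0.407, 0.58, -0.404]
contact_force: [-0.5, -0.5, 0.3]
finger_gap: 0.703
```

Run:
```python
from h import *
st()
p,_=snap('top','t1');cv2.imwrite('pics/t1z.png',cv2.resize(p[165:265,295:415],None,fx=6,fy=6,interpolation=cv2.INTER_CUBIC))
p,_=snap('scene','s1');cv2.imwrite('pics/s1z.png',cv2.resize(p[170:310,280:420],None,fx=4,fy=4,interpolation=cv2.INTER_CUBIC))
```

```text
t 4.8 tcp [ 0.4829 -0.1053  0.1484] grasp [ 0.4827 -0.1052  0.0945] f [-0.48 -0.54  0.3 ] gap 0.703 q [-0.37 -0.11  2.04  0.    1.21 -0.02]
```

View pics/t1z.png

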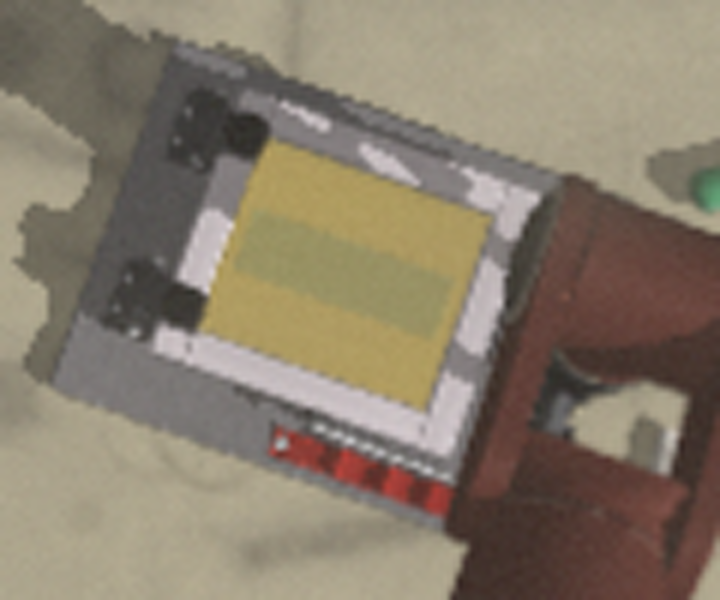

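View pics/s1z.png

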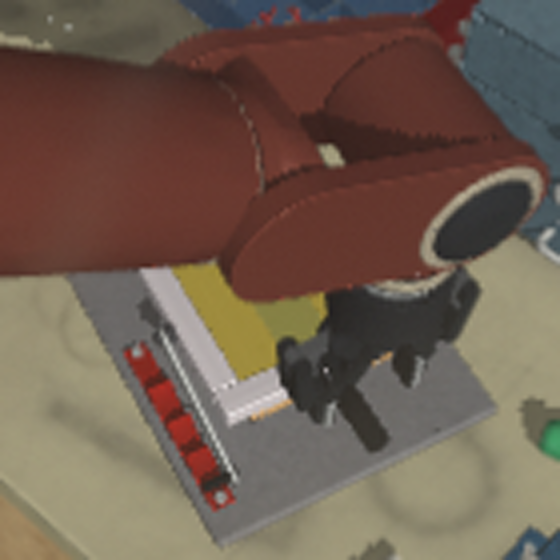

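>>> drive_tool(
  rows=[
    {"tx":0.5,"ty":0,"tz":0,"ax":0,"ay":0,"az":0},
    {"tx":0.5,"ty":0,"tz":0,"ax":0,"ay":0,"az":0},
    {"tx":0.4,"ty":0,"tz":0,"ax":0,"ay":0,"az":0},
    {"tx":0,"ty":0,"tz":0,"ax":0,"ay":0,"az":0},
  ],
)

```text
time: 5.3
tool_pos: [0.4832, -0.1055, 0.107]
tool_rot: [-0.579, -0.406, 0.58, -0.404]
contact_force: [0.9, -0.4, -0.5]
finger_gap: 0.702
```

>>> drive_tool(
  rows=[
    {"tx":0,"ty":0,"tz":0,"ax":0,"ay":0,"az":0},
    {"tx":0,"ty":0,"tz":0,"ax":0,"ay":0,"az":0},
    {"tx":0,"ty":0,"tz":0,"ax":0,"ay":0,"az":0},
    {"tx":0,"ty":0,"tz":0,"ax":0,"ay":0,"az":0},
    {"tx":0,"ty":0,"tz":0,"ax":0,"ay":0,"az":0},
    {"tx":0,"ty":0,"tz":0,"ax":0,"ay":0,"az":0},
  ],
  gripper=0,
  squeeze=40,
)

```text
time: 5.9
tool_pos: [0.4861, -0.1066, 0.1101]
tool_rot: [0.581, 0.403, -0.578, 0.407]
contact_force: [5.1, -0.5, -3.0]
finger_gap: 0.19
```

Run:
```python
from h import *
o,M=st();print(M.round(3)); g=o['tool_pos']+M[:,0]*.0539
print('err press x,y,z',np.dot(g[:2]-hand(0)[:2],EX),np.dot(g[:2]-hand(0)[:2],EY),g[2]-.05)
p,_=snap('scene','s2');cv2.imwrite('pics/s2z.png',cv2.resize(p[170:310,280:420],None,fx=4,fy=4,interpolation=cv2.INTER_CUBIC))
```

```text
t 5.9 tcp [ 0.4861 -0.1066  0.1101] grasp [ 0.4864 -0.1067  0.0562] f [ 5.09 -0.51 -2.98] gap 0.19 q [-0.37 -0.05  2.06  0.    1.12 -0.01]
[[ 0.006  0.939 -0.344]
 [-0.002 -0.344 -0.939]
 [-1.     0.006 -0.   ]]
err press x,y,z -0.0004983245955850173 -0.002512608202037078 0.006225534917476391
```

View pics/s2z.png

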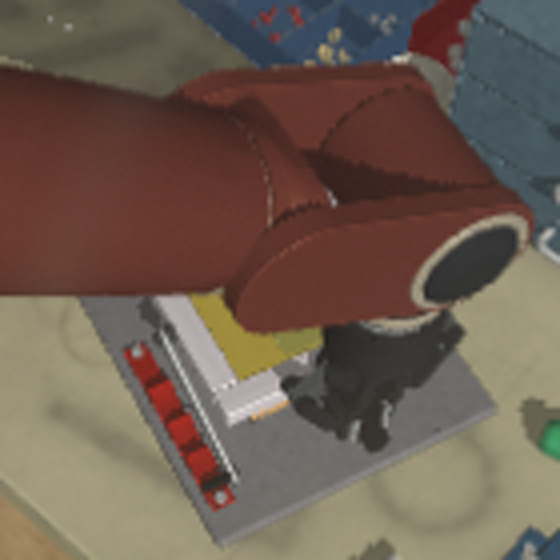

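>>> drive_tool(
  rows=[
    {"tx":0,"ty":0,"tz":0,"ax":0,"ay":0,"az":0},
    {"tx":0,"ty":0,"tz":0,"ax":0,"ay":0,"az":0},
    {"tx":0,"ty":0,"tz":0,"ax":0,"ay":0,"az":0},
    {"tx":0,"ty":0,"tz":0,"ax":0,"ay":0,"az":0},
  ],
  gripper=50,
)

```text
time: 6.35
tool_pos: [0.4842, -0.1058, 0.1089]
tool_rot: [-0.58, -0.405, 0.58, -0.405]
contact_force: [-0.8, -0.8, 0.6]
finger_gap: 0.584
```

>>> drive_tool(
  rows=[
    {"tx":0.1,"ty":0.08,"tz":0,"ax":0,"ay":0,"az":0},
    {"tx":0.1,"ty":0,"tz":0,"ax":0,"ay":0,"az":0},
    {"tx":0,"ty":0,"tz":0,"ax":0,"ay":0,"az":0},
    {"tx":0,"ty":0,"tz":0,"ax":0,"ay":0,"az":0},
  ],
)

```text
time: 6.75
tool_pos: [0.4864, -0.1066, 0.1026]
tool_rot: [-0.579, -0.405, 0.58, -0.405]
contact_force: [-0.4, -0.4, -0.1]
finger_gap: 0.581
```

>>> drive_tool(
  rows=[
    {"tx":0,"ty":0,"tz":0,"ax":0,"ay":0,"az":0},
    {"tx":0,"ty":0,"tz":0,"ax":0,"ay":0,"az":0},
    {"tx":0,"ty":0,"tz":0,"ax":0,"ay":0,"az":0},
    {"tx":0,"ty":0,"tz":0,"ax":0,"ay":0,"az":0},
    {"tx":0,"ty":0,"tz":0,"ax":0,"ay":0,"az":0},
    {"tx":0,"ty":0,"tz":0,"ax":0,"ay":0,"az":0},
  ],
  gripper=0,
  squeeze=35,
)

```text
time: 7.35
tool_pos: [0.4865, -0.1067, 0.1031]
tool_rot: [-0.58, -0.405, 0.58, -0.405]
contact_force: [-2.1, 1.8, 2.8]
finger_gap: 0.196
```

Run:
```python
from h import *
o,M=st();print(M.round(3)); g=o['tool_pos']+M[:,0]*.0539
print('err press x,y,z',np.dot(g[:2]-hand(0)[:2],EX),np.dot(g[:2]-hand(0)[:2],EY),g[2]-.05)
```

```text
t 7.35 tcp [ 0.4865 -0.1067  0.1031] grasp [ 0.4865 -0.1067  0.0492] f [-2.08  1.75  2.76] gap 0.196 q [-0.37 -0.03  2.06  0.    1.12 -0.01]
[[-0.     0.939 -0.344]
 [ 0.    -0.344 -0.939]
 [-1.    -0.    -0.   ]]
err press x,y,z -0.00047505135302871476 -0.0026475296257255356 -0.0008175420065013109
```

Run:
```python
import numpy as np
t=np.arange(0,17)*.04
print(np.c_[t[1:],-np.diff(np.sin(t))*.241/.03,np.diff(np.cos(t))*.241/.03].round(2))
```

```text
[[ 0.04 -0.32 -0.01]
 [ 0.08 -0.32 -0.02]
 [ 0.12 -0.32 -0.03]
 [ 0.16 -0.32 -0.04]
 [ 0.2  -0.32 -0.06]
 [ 0.24 -0.31 -0.07]
 [ 0.28 -0.31 -0.08]
 [ 0.32 -0.31 -0.09]
 [ 0.36 -0.3  -0.11]
 [ 0.4  -0.3  -0.12]
 [ 0.44 -0.29 -0.13]
 [ 0.48 -0.29 -0.14]
 [ 0.52 -0.28 -0.15]
 [ 0.56 -0.28 -0.17]
 [ 0.6  -0.27 -0.18]
 [ 0.64 -0.26 -0.19]]
```

>>> drive_tool(
  rows=[
    {"tx":-0.32,"ty":0,"tz":-0.01,"ax":0,"ay":0,"az":0},
    {"tx":-0.32,"ty":0,"tz":-0.02,"ax":0,"ay":0,"az":0},
    {"tx":-0.32,"ty":0,"tz":-0.03,"ax":0,"ay":0,"az":0},
    {"tx":-0.32,"ty":0,"tz":-0.04,"ax":0,"ay":0,"az":0},
    {"tx":0,"ty":0,"tz":0,"ax":0,"ay":0,"az":0},
  ],
)

```text
time: 7.85
tool_pos: [0.4876, -0.1035, 0.1426]
tool_rot: [0.58, 0.405, -0.579, 0.405]
contact_force: [1.4, 0.8, -5.3]
finger_gap: 0.196
```

```bash
cat >> h.py <<'E'
def ang():
    o,M=st(); g=o['tool_pos']+M[:,0]*.0539
    x=-np.dot(g[:2]-H,EX); z=g[2]-.0492
    print('theta',round(np.arctan2(z,x),3),'asin',round(np.arcsin(z/.241),3),'rad',round(np.hypot(x,z),4),'lat',round(np.dot(g[:2]-H,EY),4))
def zs(tag):
    p,_=snap('scene',tag);cv2.imwrite(f'pics/{tag}z.png',cv2.resize(p[200:310,290:410],None,fx=6,fy=5.4545,interpolation=cv2.INTER_CUBIC))
E
python3 - <<'E'
from h import *
ang();zs('s3')
E
```

```text
t 7.85 tcp [ 0.4876 -0.1035  0.1426] grasp [ 0.4877 -0.1035  0.0887] f [ 1.43  0.77 -5.26] gap 0.196 q [-0.36 -0.09  2.04  0.    1.19 -0.01]
theta 0.164 asin 0.164 rad 0.2413 lat -0.0026
```

View pics/s3z.png

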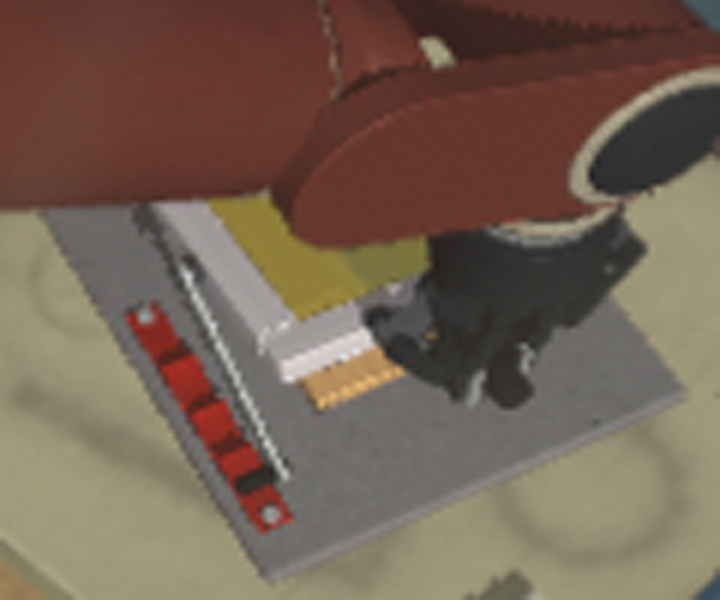

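>>> drive_tool(
  rows=[
    {"tx":-0.32,"ty":0,"tz":-0.06,"ax":0,"ay":0,"az":0},
    {"tx":-0.31,"ty":0,"tz":-0.07,"ax":0,"ay":0,"az":0},
    {"tx":-0.31,"ty":0,"tz":-0.08,"ax":0,"ay":0,"az":0},
    {"tx":-0.31,"ty":0,"tz":-0.09,"ax":0,"ay":0,"az":0},
    {"tx":-0.3,"ty":0,"tz":-0.11,"ax":0,"ay":0,"az":0},
    {"tx":-0.3,"ty":0,"tz":-0.12,"ax":0,"ay":0,"az":0},
    {"tx":-0.29,"ty":0,"tz":-0.13,"ax":0,"ay":0,"az":0},
    {"tx":0,"ty":0,"tz":0,"ax":0,"ay":0,"az":0},
  ],
)

```text
time: 8.7
tool_pos: [0.4946, -0.0848, 0.2068]
tool_rot: [0.58, 0.405, -0.579, 0.405]
contact_force: [1.7, 1.2, -4.3]
finger_gap: 0.196
```

Run:
```python
from h import *
ang();zs('s4')
```

```text
t 8.7 tcp [ 0.4946 -0.0848  0.2068] grasp [ 0.4946 -0.0848  0.1529] f [ 1.71  1.18 -4.35] gap 0.196 q [-0.32 -0.17  1.99  0.    1.32  0.03]
theta 0.444 asin 0.445 rad 0.2415 lat -0.0027
```

View pics/s4z.png

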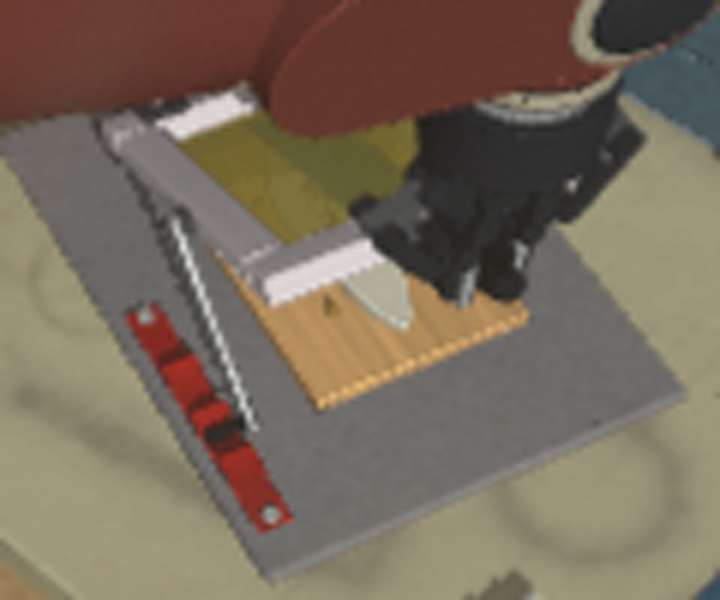

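>>> drive_tool(
  rows=[
    {"tx":-0.29,"ty":0,"tz":-0.14,"ax":0,"ay":0,"az":0},
    {"tx":-0.28,"ty":0,"tz":-0.15,"ax":0,"ay":0,"az":0},
    {"tx":-0.28,"ty":0,"tz":-0.17,"ax":0,"ay":0,"az":0},
    {"tx":0,"ty":0,"tz":0,"ax":0,"ay":0,"az":0},
  ],
)

```text
time: 9.15
tool_pos: [0.4994, -0.0718, 0.2321]
tool_rot: [0.58, 0.405, -0.579, 0.405]
contact_force: [2.5, 0.6, -4.1]
finger_gap: 0.195
```

Run:
```python
from h import *
ang();zs('s5')
```

```text
t 9.15 tcp [ 0.4994 -0.0718  0.2321] grasp [ 0.4994 -0.0717  0.1782] f [ 2.52  0.63 -4.07] gap 0.195 q [-0.29 -0.19  1.96  0.    1.37  0.06]
theta 0.564 asin 0.565 rad 0.2416 lat -0.0028
```

View pics/s5z.png

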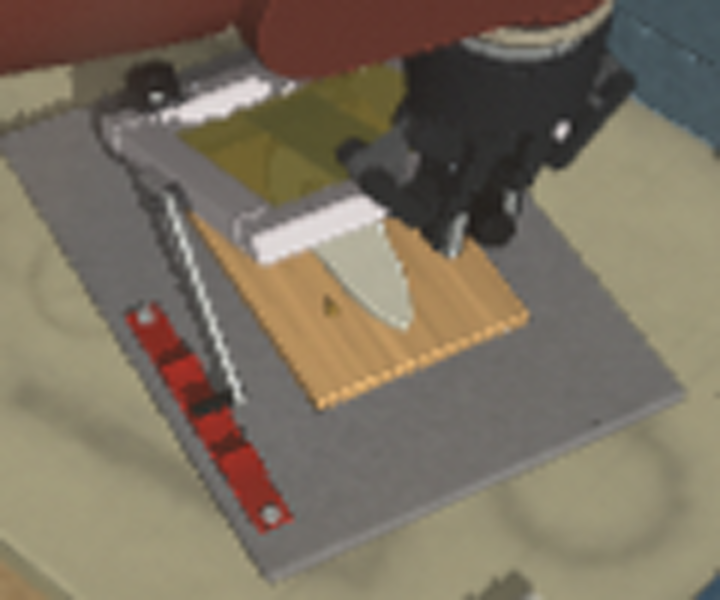

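>>> drive_tool(
  rows=[
    {"tx":-0.27,"ty":0,"tz":-0.18,"ax":0,"ay":0,"az":0},
    {"tx":0,"ty":0,"tz":0,"ax":0,"ay":0,"az":0},
    {"tx":0,"ty":0,"tz":0,"ax":0,"ay":0,"az":0},
  ],
)

```text
time: 9.5
tool_pos: [0.501, -0.0675, 0.239]
tool_rot: [-0.579, -0.405, 0.58, -0.405]
contact_force: [2.8, -1.7, -4.9]
finger_gap: 0.194
```

Run:
```python
from h import *
ang();zs('s6')
a=[cv2.resize(cv2.imread(f'pics/{k}.png')[250:300,305:345],None,fx=7,fy=7,interpolation=cv2.INTER_CUBIC) for k in('s5','s6')]
cv2.imwrite('pics/cmp.png',np.hstack(a))
```

```text
t 9.5 tcp [ 0.501  -0.0675  0.239 ] grasp [ 0.501  -0.0675  0.1851] f [ 2.8  -1.73 -4.87] gap 0.194 q [-0.28 -0.19  1.95 -0.    1.38  0.07]
theta 0.597 asin 0.599 rad 0.2415 lat -0.0028
```

View pics/cmp.png

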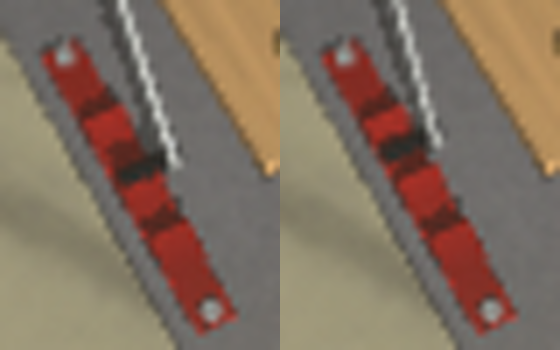

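Run:
```python
from h import *
def W(x,y,z): return np.array([*(H+EX*x+EY*y),z])
# rack lateral from screw pixels
for n,px,z in (('rear screw',(305+64/7,250+55/7),.019),('front screw',(305+210/7,250+310/7),.019),('s3 band',(305+95/7,250+103/7),.021),('band1',(305+160/7,250+218/7),.021)):
    q=onplane('scene',*map(np.array,px),z); print(n,((q[:2]-H)@EX).round(4),((q[:2]-H)@EY).round(4))
for k,t,px in(('s4',.445,(290+224/6,200+432/5.4545)),('s5',.565,(325,274)),('s6',.599,(322.6,271))):
    print(k,np.round(px,1))
    for f in (.022,.026,.030):
        pz=.05+.12*np.sin(t); x=-.12*np.cos(t)-np.sqrt(.11**2-(pz-f)**2)
        q=onplane('scene',*map(np.array,px),f)
        print(f,'pred x',round(x,4),'seen x',((q[:2]-H)@EX).round(4),'y',((q[:2]-H)@EY).round(4))
```

```text
rear screw -0.1082 0.104
front screw -0.2382 0.1048
s3 band -0.1357 0.1034
band1 -0.1946 0.1041
s4 [327.3 279.2]
0.022 pred x -0.1842 seen x -0.189 y 0.1028
0.026 pred x -0.1882 seen x -0.1908 y 0.1038
0.03 pred x -0.1918 seen x -0.1926 y 0.1049
s5 [325 274]
0.022 pred x -0.1613 seen x -0.1714 y 0.101
0.026 pred x -0.167 seen x -0.1733 y 0.1021
0.03 pred x -0.1721 seen x -0.1752 y 0.1031
s6 [322.6 271. ]
0.022 pred x -0.1534 seen x -0.1598 y 0.1027
0.026 pred x -0.1599 seen x -0.1617 y 0.1037
0.03 pred x -0.1656 seen x -0.1636 y 0.1048
```

>>> drive_tool(
  rows=[
    {"tx":-0.1,"ty":0,"tz":-0.08,"ax":0,"ay":0,"az":0},
    {"tx":-0.12,"ty":0,"tz":-0.08,"ax":0,"ay":0,"az":0},
    {"tx":0,"ty":0,"tz":0,"ax":0,"ay":0,"az":0},
    {"tx":0,"ty":0,"tz":0,"ax":0,"ay":0,"az":0},
  ],
)

```text
time: 9.95
tool_pos: [0.5027, -0.0627, 0.2459]
tool_rot: [0.58, 0.405, -0.58, 0.405]
contact_force: [3.4, -1.2, -3.9]
finger_gap: 0.196
```

Run:
```python
from h import *
ang();zs('s7')
a=[cv2.resize(cv2.imread(f'pics/{k}.png')[250:300,305:345],None,fx=7,fy=7,interpolation=cv2.INTER_CUBIC) for k in('s6','s7')]
cv2.imwrite('pics/cmp2.png',np.hstack(a))
```

```text
t 9.95 tcp [ 0.5027 -0.0627  0.2459] grasp [ 0.5028 -0.0627  0.192 ] f [ 3.36 -1.16 -3.85] gap 0.196 q [-0.27 -0.19  1.94 -0.    1.39  0.08]
theta 0.633 asin 0.634 rad 0.2414 lat -0.0028
```

View pics/cmp2.png

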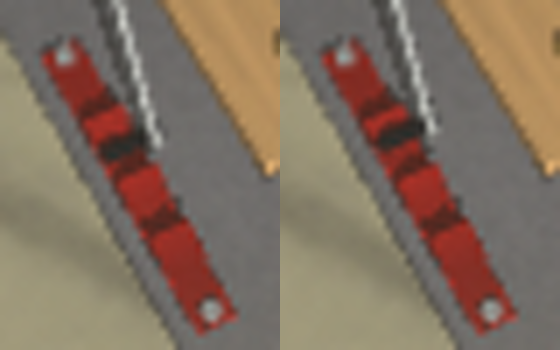

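>>> drive_tool(
  rows=[
    {"tx":0.07,"ty":0,"tz":0.05,"ax":0,"ay":0,"az":0},
    {"tx":0.07,"ty":0,"tz":0.05,"ax":0,"ay":0,"az":0},
    {"tx":0.07,"ty":0,"tz":0.05,"ax":0,"ay":0,"az":0},
    {"tx":0.07,"ty":0,"tz":0.05,"ax":0,"ay":0,"az":0},
    {"tx":0.07,"ty":0,"tz":0.05,"ax":0,"ay":0,"az":0},
    {"tx":0.07,"ty":0,"tz":0.05,"ax":0,"ay":0,"az":0},
    {"tx":0,"ty":0,"tz":0,"ax":0,"ay":0,"az":0},
  ],
)

```text
time: 10.7
tool_pos: [0.4996, -0.0713, 0.2329]
tool_rot: [0.58, 0.405, -0.58, 0.405]
contact_force: [2.2, 0.5, -2.5]
finger_gap: 0.195
```

Run:
```python
from h import *
ang();zs('s8')
```

```text
t 10.7 tcp [ 0.4996 -0.0713  0.2329] grasp [ 0.4996 -0.0713  0.179 ] f [ 2.18  0.51 -2.55] gap 0.195 q [-0.29 -0.19  1.96  0.    1.37  0.06]
theta 0.567 asin 0.569 rad 0.2415 lat -0.0028
```

View pics/s8z.png

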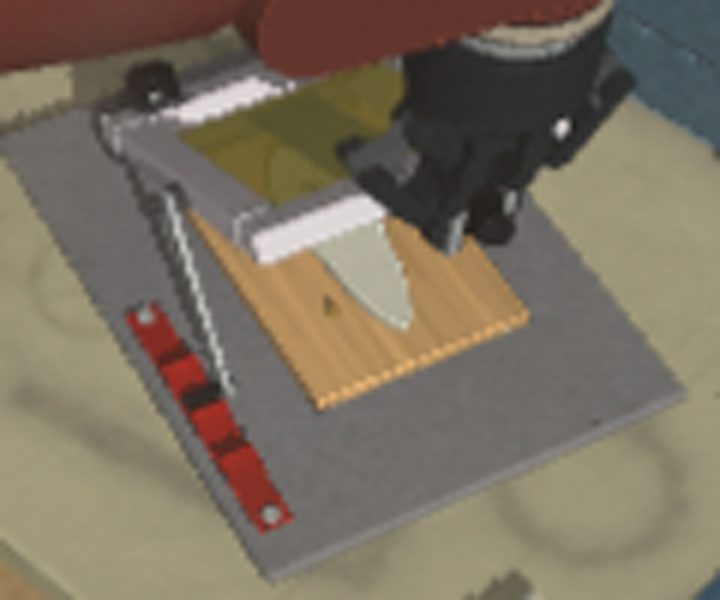

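>>> drive_tool(
  rows=[
    {"tx":0.05,"ty":0,"tz":0.03,"ax":0,"ay":0,"az":0},
    {"tx":0.05,"ty":0,"tz":0.03,"ax":0,"ay":0,"az":0},
    {"tx":0,"ty":0,"tz":0,"ax":0,"ay":0,"az":0},
  ],
)

```text
time: 11.05
tool_pos: [0.4989, -0.073, 0.2299]
tool_rot: [-0.58, -0.405, 0.58, -0.405]
contact_force: [2.3, 0.3, -1.8]
finger_gap: 0.194
```

Run:
```python
from h import *
ang()
```

```text
t 11.05 tcp [ 0.4989 -0.073   0.2299] grasp [ 0.4989 -0.0731  0.176 ] f [ 2.29  0.29 -1.76] gap 0.194 q [-0.29 -0.18  1.96 -0.    1.36  0.06]
theta 0.553 asin 0.554 rad 0.2416 lat -0.0028
```

>>> drive_tool(
  rows=[
    {"tx":0.05,"ty":0,"tz":0.03,"ax":0,"ay":0,"az":0},
    {"tx":0.05,"ty":0,"tz":0.03,"ax":0,"ay":0,"az":0},
    {"tx":0,"ty":0,"tz":0,"ax":0,"ay":0,"az":0},
  ],
)

```text
time: 11.35
tool_pos: [0.4987, -0.0738, 0.2289]
tool_rot: [0.58, 0.406, -0.579, 0.405]
contact_force: [-1.0, 5.7, 6.1]
finger_gap: 0.197
```

Run:
```python
from h import *
ang()
```

```text
t 11.35 tcp [ 0.4987 -0.0738  0.2289] grasp [ 0.4988 -0.0737  0.175 ] f [-1.04  5.71  6.11] gap 0.197 q [-0.3  -0.18  1.97  0.    1.36  0.05]
theta 0.548 asin 0.549 rad 0.2416 lat -0.0028
```

>>> drive_tool(
  rows=[
    {"tx":0.02,"ty":0,"tz":-0.04,"ax":0,"ay":0,"az":0},
    {"tx":0.02,"ty":0,"tz":0,"ax":0,"ay":0,"az":0},
    {"tx":0,"ty":0,"tz":0,"ax":0,"ay":0,"az":0},
  ],
)

```text
time: 11.65
tool_pos: [0.4988, -0.0736, 0.2288]
tool_rot: [-0.579, -0.405, 0.58, -0.405]
contact_force: [-6.6, 2.4, 12.3]
finger_gap: 0.193
```

Run:
```python
from h import *
ang();zs('s9')
```

```text
t 11.65 tcp [ 0.4988 -0.0736  0.2288] grasp [ 0.4988 -0.0736  0.1749] f [-6.63  2.41 12.31] gap 0.193 q [-0.29 -0.18  1.96 -0.    1.36  0.06]
theta 0.547 asin 0.549 rad 0.2415 lat -0.0028
```

View pics/s9z.png

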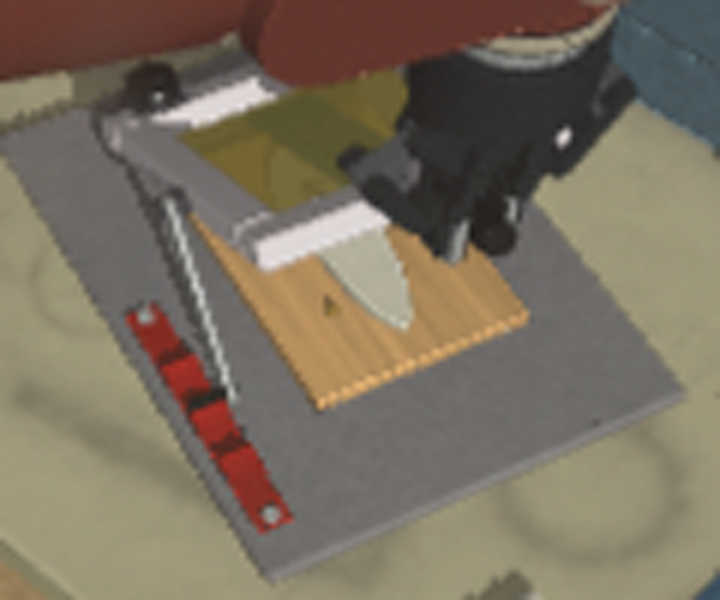

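>>> drive_tool(
  rows=[
    {"tx":0,"ty":0,"tz":0,"ax":0,"ay":0,"az":0},
    {"tx":0,"ty":0,"tz":0,"ax":0,"ay":0,"az":0},
    {"tx":0,"ty":0,"tz":0,"ax":0,"ay":0,"az":0},
  ],
)

```text
time: 12.0
tool_pos: [0.4988, -0.0736, 0.2288]
tool_rot: [-0.579, -0.405, 0.58, -0.405]
contact_force: [-6.1, 1.6, 10.3]
finger_gap: 0.195
```

>>> drive_tool(
  rows=[
    {"tx":0.005,"ty":0,"tz":0,"ax":0,"ay":0,"az":0},
    {"tx":0,"ty":0,"tz":0,"ax":0,"ay":0,"az":0},
    {"tx":0,"ty":0,"tz":0,"ax":0,"ay":0,"az":0},
    {"tx":0,"ty":0,"tz":0,"ax":0,"ay":0,"az":0},
    {"tx":0,"ty":0,"tz":0,"ax":0,"ay":0,"az":0},
  ],
)

```text
time: 12.5
tool_pos: [0.4988, -0.0736, 0.2288]
tool_rot: [-0.579, -0.405, 0.58, -0.405]
contact_force: [-4.5, 2.0, 11.1]
finger_gap: 0.197
```

>>> drive_tool(
  rows=[
    {"tx":0,"ty":0,"tz":0,"ax":0,"ay":0,"az":0},
    {"tx":0,"ty":0,"tz":0,"ax":0,"ay":0,"az":0},
    {"tx":0,"ty":0,"tz":0,"ax":0,"ay":0,"az":0},
    {"tx":0,"ty":0,"tz":0,"ax":0,"ay":0,"az":0},
    {"tx":0,"ty":0,"tz":0,"ax":0,"ay":0,"az":0},
    {"tx":0,"ty":0,"tz":0,"ax":0,"ay":0,"az":0},
  ],
)

```text
time: 13.1
tool_pos: [0.4988, -0.0736, 0.2288]
tool_rot: [-0.579, -0.405, 0.58, -0.405]
contact_force: [-5.5, 1.5, 11.2]
finger_gap: 0.2
```

>>> drive_tool(
  rows=[
    {"tx":0,"ty":0,"tz":0,"ax":0,"ay":0,"az":0},
    {"tx":0,"ty":0,"tz":0,"ax":0,"ay":0,"az":0},
    {"tx":0,"ty":0,"tz":0,"ax":0,"ay":0,"az":0},
    {"tx":0,"ty":0,"tz":0,"ax":0,"ay":0,"az":0},
    {"tx":0,"ty":0,"tz":0,"ax":0,"ay":0,"az":0},
  ],
)

```text
time: 13.6
tool_pos: [0.4988, -0.0737, 0.2287]
tool_rot: [-0.579, -0.405, 0.58, -0.405]
contact_force: [-6.6, 1.7, 12.2]
finger_gap: 0.196
```

>>> drive_tool(
  rows=[
    {"tx":-0.02,"ty":0,"tz":0,"ax":0,"ay":0,"az":0},
    {"tx":-0.02,"ty":0,"tz":0,"ax":0,"ay":0,"az":0},
    {"tx":-0.01,"ty":0,"tz":0,"ax":0,"ay":0,"az":0},
    {"tx":0,"ty":0,"tz":0,"ax":0,"ay":0,"az":0},
  ],
)

```text
time: 14.0
tool_pos: [0.4988, -0.0736, 0.229]
tool_rot: [-0.58, -0.405, 0.58, -0.405]
contact_force: [-2.4, 2.1, 6.8]
finger_gap: 0.198
```

>>> drive_tool(
  rows=[
    {"tx":-0.02,"ty":0,"tz":0,"ax":0,"ay":0,"az":0},
    {"tx":-0.02,"ty":0,"tz":0,"ax":0,"ay":0,"az":0},
    {"tx":0,"ty":0,"tz":0,"ax":0,"ay":0,"az":0},
  ],
)

```text
time: 14.3
tool_pos: [0.4988, -0.0735, 0.2291]
tool_rot: [0.58, 0.405, -0.58, 0.405]
contact_force: [-2.5, 1.2, 5.8]
finger_gap: 0.196
```

>>> drive_tool(
  rows=[
    {"tx":-0.02,"ty":0,"tz":0,"ax":0,"ay":0,"az":0},
    {"tx":0,"ty":0,"tz":0,"ax":0,"ay":0,"az":0},
  ],
)

```text
time: 14.5
tool_pos: [0.4988, -0.0735, 0.2291]
tool_rot: [0.58, 0.405, -0.58, 0.405]
contact_force: [-0.2, 0.2, 3.6]
finger_gap: 0.198
```

>>> drive_tool(
  rows=[
    {"tx":0,"ty":0,"tz":0,"ax":0,"ay":0,"az":0},
    {"tx":0,"ty":0,"tz":0,"ax":0,"ay":0,"az":0},
    {"tx":0,"ty":0,"tz":0,"ax":0,"ay":0,"az":0},
    {"tx":0,"ty":0,"tz":0,"ax":0,"ay":0,"az":0},
    {"tx":0,"ty":0,"tz":0,"ax":0,"ay":0,"az":0},
  ],
  gripper=50,
)

```text
time: 15.0
tool_pos: [0.4986, -0.0735, 0.2288]
tool_rot: [-0.579, -0.405, 0.58, -0.405]
contact_force: [0.2, 0.1, 0.1]
finger_gap: 0.585
```

Run:
```python
from h import *
ang();zs('s10')
```

```text
t 15.0 tcp [ 0.4986 -0.0735  0.2288] grasp [ 0.4986 -0.0735  0.1749] f [0.16 0.06 0.11] gap 0.585 q [-0.29 -0.18  1.97 -0.    1.36  0.06]
theta 0.548 asin 0.549 rad 0.2415 lat -0.0026
```

View pics/s10z.png

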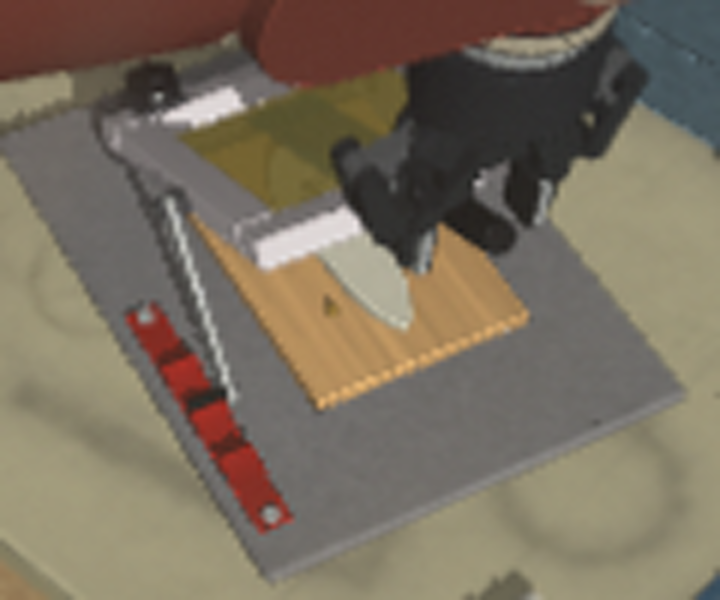

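The screen stands on the leg with the fingers open; the foot is at about (205,398), behind the middle tooth. Next I back the gripper straight up.

>>> drive_tool(
  rows=[
    {"tx":-0.2,"ty":0,"tz":0,"ax":0,"ay":0,"az":0},
    {"tx":-0.4,"ty":0,"tz":0,"ax":0,"ay":0,"az":0},
    {"tx":-0.6,"ty":0,"tz":0,"ax":0,"ay":0,"az":0},
    {"tx":-0.8,"ty":0,"tz":0,"ax":0,"ay":0,"az":0},
    {"tx":-0.8,"ty":0,"tz":0,"ax":0,"ay":0,"az":0},
    {"tx":-0.8,"ty":0,"tz":0,"ax":0,"ay":0,"az":0},
    {"tx":-0.4,"ty":0,"tz":0,"ax":0,"ay":0,"az":0},
    {"tx":0,"ty":0,"tz":0,"ax":0,"ay":0,"az":0},
  ],
)

```text
time: 15.85
tool_pos: [0.4995, -0.0737, 0.3522]
tool_rot: [0.581, 0.404, -0.578, 0.406]
contact_force: [-0.6, -0.5, 0.2]
finger_gap: 0.584
```

>>> drive_tool(
  rows=[
    {"tx":0,"ty":0,"tz":0,"ax":0,"ay":0,"az":0},
    {"tx":0,"ty":0,"tz":0,"ax":0,"ay":0,"az":0},
    {"tx":0,"ty":0,"tz":0,"ax":0,"ay":0,"az":0},
    {"tx":0,"ty":0,"tz":0,"ax":0,"ay":0,"az":0},
  ],
)

```text
time: 16.25
tool_pos: [0.4985, -0.0734, 0.3479]
tool_rot: [-0.579, -0.406, 0.58, -0.404]
contact_force: [0.3, -0.6, -0.2]
finger_gap: 0.581
```

Run:
```python
from h import *
st();zs('s11');snap('top','t11')
a=[cv2.resize(cv2.imread(f'pics/{k}.png')[250:300,305:345],None,fx=7,fy=7,interpolation=cv2.INTER_CUBIC) for k in('s10','s11')]
cv2.imwrite('pics/cmp3.png',np.hstack(a))
```

```text
t 16.25 tcp [ 0.4985 -0.0734  0.3479] grasp [ 0.4984 -0.0734  0.294 ] f [ 0.25 -0.58 -0.24] gap 0.581 q [-0.29 -0.26  1.83  0.    1.57  0.06]
```

View pics/s11.png

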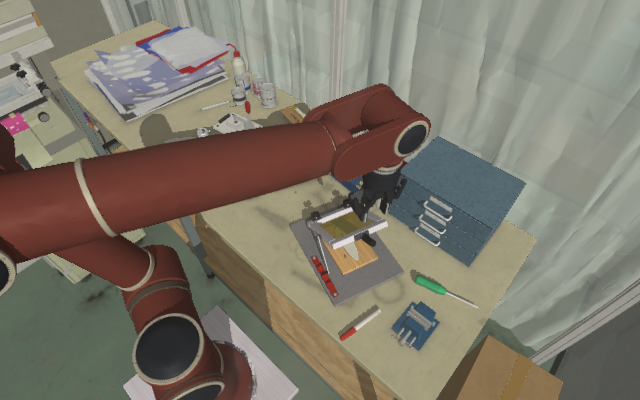

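View pics/cmp3.png

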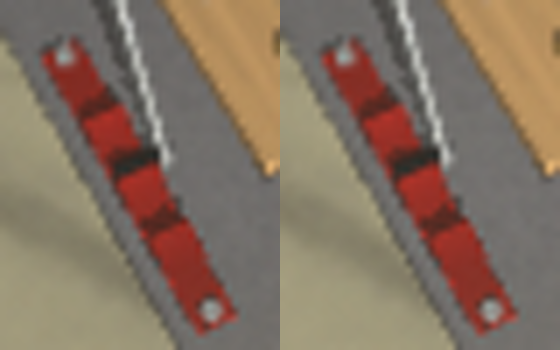

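The foot sits at the middle tooth's face, at about (417,160) in the zoom. The bands of the first tooth (440,218) and third tooth (375,105) are free. The screen stays up with the gripper 120 mm clear of it.

Run:
```python
from h import *
print(robot.finish_job())
```

```text
the job is handed in; nothing more can be done
None
```

The screen is propped open on the middle tooth, and I handed the job in at about 16.3 s on the robot's clock.

- **Lift:** I gripped the handle from above and raised it along its arc to about 0.63 rad. The pictures showed the foot past the middle tooth and short of the third.
- **Seating:** I lowered it in small steps until the foot stopped against the middle tooth, at about 0.548 rad. That is inside the stated range (0.52, up to 0.05 either way).
- **Press test:** I held about 11 to 12 N down for 2 s, with readings of 10.3 to 12.3 N. There was also a sideways load of 5 to 7 N, so the largest total was about 14 N. The handle moved no more than 0.1 mm.
- **Release:** I eased the load to about 4 N, opened the fingers and backed off 120 mm. The screen stayed up and the foot did not move in the before and after pictures.
- **Part and table items:** The part showed no shift in the pictures during lift, press and release. I saw no bystander displaced in the last scene view, but the arm hides some of the left-hand items there, and I did not compare their positions one by one.

**Regrasp:** my first grip was about 6 mm too high and 2 mm off to the side. I opened and regripped before lifting, with the screen still flat.

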